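# Stand the dried coaster in the adjustable stand

## Task

Take the square wooden coaster off the drying rest and stand it upright on one edge in the slot of the adjustable stand, between the low lip and the tall wall, roughly centred along the slot. Lower it gently until its edge is fully down on the slot floor before letting go, and leave the mug, the salt shaker and the glass where they are.

Things in the scene. Friction and masses are not known exactly. Their poses are not given: they have to be found in the camera images.
- coaster: Square wooden coaster, 95 x 95 x 9 mm, about 60 g, the only one. Origin: centre of its underside; z axis = face normal (the wood fills z = 0 to 9 mm), x and y parallel to its edges (+-47.5 mm). At the start it leans in the drying rest, 25 degrees from upright, one edge lowest, its underside on the rods.
- rest: Fixed drying rest: wooden foot 100 x 110 x 12 mm with a steel ledge and two leaning steel rods. Origin: centre of the foot's underside, x, y parallel to its sides, z up. The coaster's top edge leans towards the rest's -x, over the rods. Wall cabinets overhang the back of the worktop (x beyond about 0.63 m, above 0.44 m): keep the wrist clear of them.
- rest_ledge (a point): Point on the rest's ledge where the coaster's lower underside edge stands, 34 mm above the worktop. The two rods (8 mm thick, at y = +-34 mm) rise from here, leaning 25 degrees from upright to the rest's -x, 58 mm up along the coaster: its upper 37 mm and the 60 mm gap between the rods are free for a finger from beneath.
- stand: Fixed adjustable wooden stand, base 150 (x) x 130 (y) x 12 mm; origin: centre of the base's underside, z up. A carriage with the slot is clamped on it anywhere along x: the slot's middle lies at stand x = -30 to +30 mm and is NOT measured: look or feel for it, e.g. move the held coaster to +x, above the lip and below the wall's top, until it meets the wall.
- stand_top (a point): Centre of the top of the stand's base (not of the carriage). The carriage is 120 mm long in y, centred on y = 0, slot along y; low lip on its -x side, tall wall on its +x side, each 10 mm thick, tops rounded. Slot 11 mm wide. Heights above the worktop: slot floor 18, lip top 38, wall top 58 mm. The clamp holds against 100 N.
- mug: Bystander: striped ceramic mug, 84 x 117 x 95 mm, origin at the centre of its underside.
- salt: Bystander: glass salt shaker, 44 mm diameter, 90 mm high, origin at the centre of its underside.
- glass: Bystander: clear drinking glass, 81 mm diameter, 93 mm high, origin at the centre of its underside.

How it is judged (in metres and radians):
On the way:
1. the coaster stands on edge on the slot floor while the fingers still hold it (contact force between the fingers and coaster above 1 N and z of coaster in the frame of stand between 0.061 and 0.07 m and x of coaster in the frame of stand between -0.045 and 0.045 m and y of coaster in the frame of stand between -0.015 and 0.015 m and angle between the z axis of coaster and the x axis of stand, either way round below 0.2 rad), for 0.1 s.
At the end, for the whole second after the job is handed in: The coaster stands on one edge on the slot floor (its centre 61 to 70 mm above the worktop), facing along the stand's x within 0.2 rad, within 15 mm of the middle of the slot's length, resting on the stand and still (z of coaster in the frame of stand between 0.061 and 0.07 m and x of coaster in the frame of stand between -0.045 and 0.045 m and y of coaster in the frame of stand between -0.015 and 0.015 m and angle between the z axis of coaster and the x axis of stand, either way round below 0.2 rad and contact force between coaster and stand above 0.1 N and linear speed of coaster below 0.02 m/s); the robot touches nothing.
It fails at once if the mug, salt shaker or glass is shifted by more than 30 mm (distance of any of mug, salt, glass from where it was at the start of the episode above 0.03 m).
It fails at once if the coaster is pressed against the stand with more than 60 N (contact force between coaster and stand above 60 N).
It also fails if it takes over 51 s, if anything falls off the work surface, if the arm or the gripper's body presses on something with over 40 N, if the wrist force passes 120 N, or if a joint passes its speed limit or range.

## Robot

A 6-joint arm with a two-finger parallel gripper is mounted at the origin on a cart in front of the work surface, level with it; the furniture and walls round the work are solid. World frame = base frame: x ahead of the robot, y to its left, z up, the work surface at z = 0. Lengths are in mm, angles in rad, forces in N, time in s.
With the tool pointing down it reaches from about 300 to 775 mm from the base axis. Payload 14.6 kg.
Tool frame: the origin (TCP) lies midway between the tips of the shut fingers; the grasp point (between the pads) lies behind it (manip.grip_depth is the z of the grasp point in the tool frame, in mm); z points along the fingers, y is the line along which they close (so a half turn about z gives the same grasp; the last joint's range is limited). The gripper opens to 94 mm and grips with 3 to 60 N. Pads are 16 mm wide; open, the fingers measure 119 mm over their backs; the gripper's body (75 mm by 177 mm) begins 78 mm behind the grasp point.
Start: joints at [-1.226, 0.3, 1.521, -0, 1.321, -0.067], TCP at [220.135, -504.014, 205.446] pointing down, gripper open.
Joint ranges: [-3.03, 3.03], [-0.79, 2.21], [0.23, 2.52], [-1.04, 4.18], [0, 3.07], [-2.55, 2.55]. Speed limits (rad/s): [2.22, 2.22, 2.57, 3.14, 3.14, 3.14].

## Interface

Orientations are given as [roll, pitch, yaw] about the fixed x, y, z axes, in that order (R = Rz(yaw) Ry(pitch) Rx(roll)).
In Python, from cell import manip, cams, readout gives the robot as it stands (manip), with the cameras (cams) and the readings (readout).
- The arm moves only by the tool jog_arm, called after "Call:" in YAML: its name, and indented under it one key for each argument. Schema: {"type":"object","properties":{"ticks":{"type":"array","items":{"type":"object","properties":{"dx":{"type":"number"},"dy":{"type":"number"},"dz":{"type":"number"},"drx":{"type":"number"},"dry":{"type":"number"},"drz":{"type":"number"}},"additionalProperties":false},"minItems":1,"maxItems":5},"finger_gap":{"type":"number"},"grip_n":{"type":"number"},"only":{"type":"string"},"quiet":{"type":"boolean"},"lines":{"type":"string"}},"required":["ticks"],"additionalProperties":false}. ticks is a list of rows, 1 to 5 of them, each an object with the fields dx, dy, dz (the shift in mm), drx, dry, drz (a rotation vector in rad); a field left out counts as zero; each row is the pose to reach, as a shift and turn from the pose commanded when the call began, along the tool's axes at that moment; what a row does not reach only later rows make up. A row lasts 1/10 s, in which the tool goes at most 50 mm and 0.15 rad, less where a joint would pass 70% of its speed; a pose out of reach is approached as far as the arm can. finger_gap is the finger opening in mm, set as the call begins (left out keeps the last). The fingers move at their own pace and stop on an object; grip_n is the grip in N (left out, the last holds). Time passes only in rows, so rows that do not move let the fingers close. The tool returns the time, the measured TCP pose, the force, the opening and the grip force at its end. only (a regular expression) keeps the lines of the reply that match it, lines (a string "A,B") keeps lines A to B, and quiet returns only ok. Input that does not fit is refused with a message, and nothing moves.
- readout.read_state(): the state, without advancing time (a new reading comes with each control period).
- cams.camera(name): name is "scene" or "side" or "wrist"; returns (picture, depth): 400x640x3 uint8, red, green, blue; 400x640 float32, mm along the optical axis (not along the pixel's ray), 0 where there is no reading.
- cams.camera_info(name): a dict with "K" (3x3 intrinsics, pixels), "rvec" (rotation vector, rad) and "tvec" (3), from world to camera coordinates, as OpenCV has them; the wrist camera has in their place "mount" (4x4, takes a point from camera to tool coordinates, whose origin is the TCP and whose axes are the flange's). Camera axes: x right, y down, z forward; pixel columns grow to the right and rows downward; lengths in mm; the calibration is good to about 2 mm. A picture is of the moment at which its call begins: read the wrist's pose just before it. camera_info takes no time and is no camera call.
- manip.sign_off(): hands the job in; it is judged then, once.
The state is a dict: "clock": time; "joints": joint angles; "qd": joint speeds; "effort": joint torques, N m; "eef_pos": TCP position; "eef_rot": TCP orientation; "wrist_force": force on the tool from outside, world axes, zero at the start; "moment": the same for the moment, N m; "finger_gap": finger opening in mm; "finger_force": force on a finger pad.
Only numpy, scipy, OpenCV 4.12 (cv2) and the standard library are available. Lean on these libraries where they do the work, as an engineer would, in place of code of your own. Each camera call takes 0.05 s, during which the arm holds its last target. There are 200 camera calls.

## Working session

There is one attempt and no reset: what is moved stays moved. The work goes in short steps, Python scripts to look and compute and a tool call to move; the robot and the scene stay as the last step left them, time stands still between calls to the robot, and variables do not carry over. Pictures are saved under pics/ and viewed, at most 10 in all, crops included, and the job is handed in when it is done.

```bash
ls; mkdir -p pics; cat > h.py <<'E'
import numpy as np, cv2
from scipy.spatial.transform import Rotation as R
from cell import manip, cams, readout
def cam(n):
    s=readout.read_state(); im,d=cams.camera(n); i=cams.camera_info(n); K=np.array(i["K"],float)
    if "mount" in i:
        T=np.eye(4); T[:3,:3]=R.from_euler("xyz",s["eef_rot"]).as_matrix(); T[:3,3]=s["eef_pos"]; W=T@np.array(i["mount"])
    else:
        W=np.eye(4); r=cv2.Rodrigues(np.array(i["rvec"],float))[0]; W[:3,:3]=r.T; W[:3,3]=-r.T@np.array(i["tvec"],float).ravel()
    v,u=np.indices(d.shape); P=np.stack([(u-K[0,2])/K[0,0]*d,(v-K[1,2])/K[1,1]*d,d],-1)@W[:3,:3].T+W[:3,3]
    P[d<=0]=np.nan
    return im,d,K,W,P
E
python3 - <<'E'
from h import *
print(readout.read_state(), manip.grip_depth)
for n in("scene","side"):
    im,d,K,W,P=cam(n); cv2.imwrite(f"pics/{n}0.png",im[...,::-1]); np.savez(f"{n}0.npz",im=im,d=d,K=K,W=W,P=P)
    print(n,W[:3,3].round(),W[:3,2].round(2))
print(cams.camera_info("wrist"))
E
```

```text
cell.py
pics
{'clock': 0.0, 'joints': array([-1.22557988e+00,  3.00502860e-01,  1.52158443e+00, -2.07823956e-05,
        1.32072273e+00, -6.66260736e-02]), 'qd': array([ 9.13929492e-05, -1.91607140e-03, -8.57201300e-04,  6.37201485e-04,
       -1.18677642e-04, -1.06788947e-03]), 'effort': array([-2.74365530e-04, -5.31813276e+01, -3.52740777e+01,  7.08101084e-02,
        2.43779970e-02, -1.03268655e-04]), 'eef_pos': array([ 220.05120837, -503.76460621,  204.86750111]), 'eef_rot': array([-3.14037664e+00, -6.09637627e-05,  4.11847642e-01]), 'wrist_force': array([-0.94488743,  0.91465638,  0.84658215]), 'moment': array([-0.02978501, -0.02661243, -0.01873178]), 'finger_force': 0.0, 'finger_gap': 93.89099376740336} -18.8
scene [-218.  851.  773.] [ 0.57 -0.64 -0.52]
side [  73. 1044.  791.] [ 0.35 -0.78 -0.52]
{'K': array([[292.8228212 ,   0.        , 319.10046045],
       [  0.        , 292.8228212 , 197.98604027],
       [  0.        ,   0.        ,   1.        ]]), 'mount': array([[ 1.79448918e-03, -9.58836177e-01, -2.83954160e-01,
         8.21258641e+01],
       [ 9.99998037e-01,  1.95906731e-03, -2.95607408e-04,
         1.64399375e-01],
       [ 8.39724391e-04, -2.83953072e-01,  9.58837811e-01,
        -1.79741522e+02],
       [ 0.00000000e+00,  0.00000000e+00,  0.00000000e+00,
         1.00000000e+00]])}
```

View pics/scene0.png

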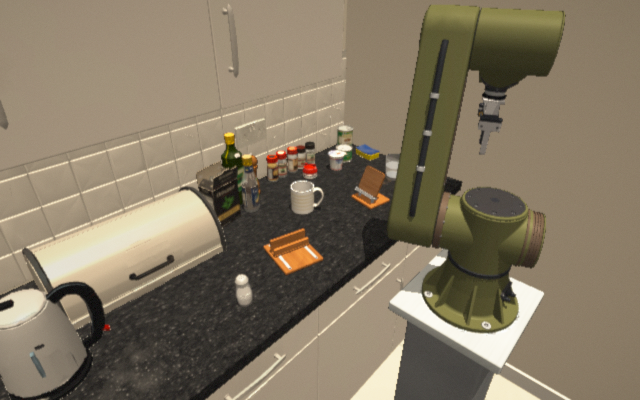

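View pics/side0.png

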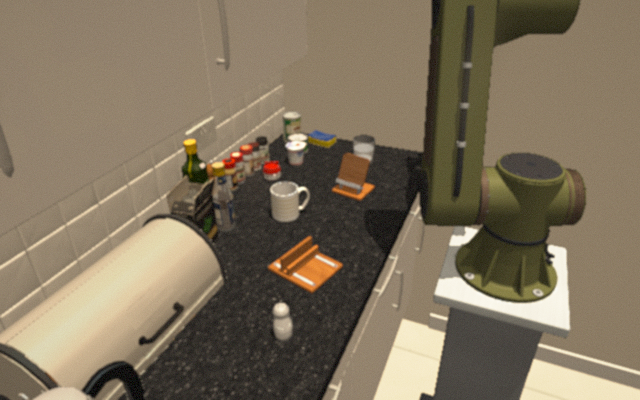

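The scene view shows the stand at about (293,252), the rest with the brown coaster at (371,188), the mug at (303,197), the salt shaker at (243,290) and the glass at (392,165). In the side view they are at (306,265), (353,175), (288,202), (283,322) and (364,148).

```bash
python3 - <<'E'
from h import *
B={"scene":{"stand":(258,225,328,275),"rest":(348,160,392,212)},"side":{"stand":(262,232,348,295),"rest":(328,145,380,202)}}
C={"scene":{"mug":(303,197),"salt":(243,290),"glass":(392,165)},"side":{"mug":(286,202),"salt":(283,322),"glass":(364,150)}}
for n in B:
    z=np.load(n+"0.npz"); im,P=z["im"],z["P"]; hsv=cv2.cvtColor(im,cv2.COLOR_RGB2HSV)
    for k,(u,v) in C[n].items(): print(n,k,np.nanmedian(P[v-3:v+4,u-3:u+4].reshape(-1,3),0).round())
    for k,(a,b,c,d) in B[n].items():
        h=hsv[b:d,a:c]; p=P[b:d,a:c]
        m=(h[...,0]<22)&(h[...,1]>110)&(h[...,2]>60)&np.isfinite(p[...,2])
        q=p[m]; print(n,k,len(q), "z hist",np.histogram(q[:,2],bins=np.arange(0,150,6))[0])
        low=q[(q[:,2]>6)&(q[:,2]<17)]
        r=cv2.minAreaRect(low[:,:2].astype(np.float32)); print(" foot rect",r, "med z",np.median(low[:,2]))
        if k=="rest":
            hi=q[(q[:,2]>40)]; c0=np.median(hi,0); hi=hi[np.linalg.norm(hi-c0,axis=1)<70]; c0=hi.mean(0)
            w,V=np.linalg.eigh(np.cov((hi-c0).T)); print(" coaster c",c0,"n",V[:,0],"sd",np.sqrt(w), hi.min(0),hi.max(0))
        else:
            hi=q[q[:,2]>50]; print(" wall top",hi.mean(0), cv2.minAreaRect(hi[:,:2].astype(np.float32)),hi[:,2].max())
            hi=q[(q[:,2]>28)&(q[:,2]<42)]; print(" mid",cv2.minAreaRect(hi[:,:2].astype(np.float32)))
    o=[cv2.resize(im[b:d,a:c],None,fx=6,fy=6,interpolation=3) for a,b,c,d in B[n].values()]
    H=max(x.shape[0] for x in o); o=[cv2.copyMakeBorder(x,0,H-x.shape[0],0,0,0) for x in o]; cv2.imwrite(f"pics/{n}crop.png",cv2.hconcat(o)[...,::-1])
E
```

```text
scene mug [609.  12.  73.]
scene salt [417. 430.  58.]
scene glass [ 518. -411.   73.]
scene stand 1548 z hist [ 81 498 299  62  95 127 117  54  61  87   4   0   0   0   0   0   0   0
   0   0   0   0   0   0]
 foot rect ((476.5058288574219, 197.07305908203125), (130.17221069335938, 151.60562133789062), 74.55128479003906) med z 11.392929151086832
 wall top [503.70240908 190.77505356  55.59773755] ((504.3878173828125, 188.7674560546875), (117.37496948242188, 15.452974319458008), 73.38041687011719) 60.689584137776706
 mid ((491.37213134765625, 191.90126037597656), (122.10770416259766, 30.533864974975586), 73.61121368408203)
scene rest 871 z hist [ 61 209  56   0   0   0   3  35  31  36  42  34  38  43  38  35  42  36
  38  37  21   0   0   0]
 foot rect ((494.82220458984375, -233.0997772216797), (105.07627868652344, 112.24455261230469), 79.65296936035156) med z 10.356226996635883
 coaster c [ 491.51014311 -229.93596104   83.19850204] n [0.16903546 0.88750357 0.42867754] sd [ 2.87755817 25.70505104 28.49611859] [ 444.95373542 -261.39450019   40.5411554 ] [ 546.41544937 -202.75703814  12
[... 404 characters left out ...]
((505.867431640625, 188.56838989257812), (121.66738891601562, 11.992044448852539), 74.25120544433594) 59.86672438321284
 mid ((492.3807678222656, 192.74905395507812), (120.2668228149414, 28.41277503967285), 73.2826919555664)
side rest 1181 z hist [ 82 235  76   0   1   1   7  43  55  55  49  61  52  57  52  57  57  53
  49  55  17   0   0   0]
 foot rect ((479.6708068847656, -298.89996337890625), (241.72265625, 111.24665832519531), 76.35369873046875) med z 10.663650343946415
 coaster c [ 495.55159049 -229.96987612   82.11065409] n [0.16641827 0.89105312 0.42229053] sd [ 3.07136774 25.04942684 28.04310511] [ 447.44136661 -258.70741989   40.00937742] [ 547.85503331 -202.94871088  124.78579208]
```

View pics/sidecrop.png

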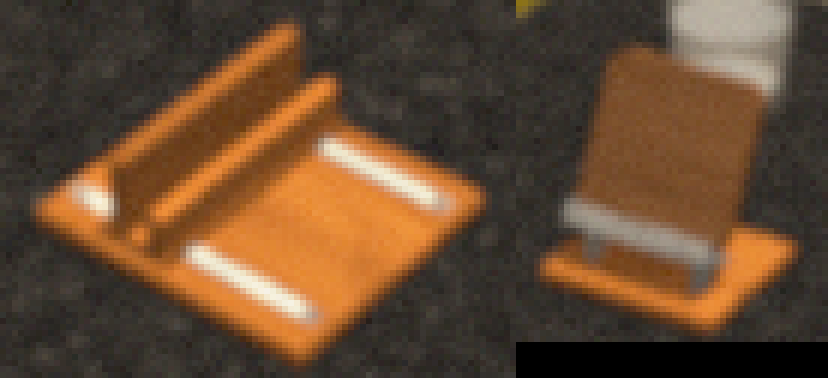

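The crop shows the stand's tall wall on the far (+x) side with the low lip nearer. The coaster leans away from the cameras and towards the glass.

```bash
cat >> h.py <<'E'
def delta(p,Rm):
    s=readout.read_state(); R0=R.from_euler("xyz",s["eef_rot"]).as_matrix()
    d=R0.T@(np.array(p)-s["eef_pos"]); r=R.from_matrix(R0.T@Rm).as_rotvec()
    print("delta",d.round(1),r.round(3),"dist",np.linalg.norm(d).round(),"ang",np.linalg.norm(r).round(2))
def graspR(a):  # a: rest yaw ; tilt 25deg
    t=np.radians(25); A=np.array([np.cos(a),np.sin(a),0]);Z=np.array([0,0,1.])
    n=A*np.cos(t)+Z*np.sin(t); u=-A*np.sin(t)+Z*np.cos(t)
    return np.stack([np.cross(n,u),-n,-u],1),n,u
E
python3 - <<'E'
from h import *
B={"scene":(348,160,392,212),"side":(328,145,380,202)}
for n,(a,b,c,d) in B.items():
    z=np.load(n+"0.npz"); im,P=z["im"],z["P"]; h=cv2.cvtColor(im,cv2.COLOR_RGB2HSV)[b:d,a:c];p=P[b:d,a:c]
    m=(h[...,0]<22)&(h[...,1]>110)&(h[...,2]>60)&np.isfinite(p[...,2])
    q=p[m]; q=q[(q[:,2]>50)&(q[:,2]<115)]; q=q[np.linalg.norm(q-np.median(q,0),axis=1)<80]
    c0=q.mean(0);N=np.linalg.eigh(np.cov((q-c0).T))[1][:,0];N*=np.sign(N[2]); yaw=np.arctan2(N[1],N[0])
    G,nn,u=graspR(yaw); L=[np.percentile(q@v,[1,50,99]).round(1) for v in G.T]
    lo=np.percentile(q@G[:,0],[2,98]); 
    # face point at centre of e-range; underside centre z=77.05, face centre z=80.85
    f=c0+G[:,0]*(lo.mean()-c0@G[:,0]); f=f+u*((80.85-f[2])/u[2]); print(n,"yaw",yaw,"tilt",np.degrees(np.arcsin(N[2])),"face centre",f,"e range",lo)
yaw=1.387
E
```

```text
scene yaw 1.3829482885135178 tilt 25.78431954196218 face centre [ 495.03553729 -229.44241189   80.85      ] e range [482.5958622  575.75280552]
side yaw 1.386765611889396 tilt 26.04773726860879 face centre [ 496.82199402 -229.56627359   80.85      ] e range [483.97844401 576.90532103]
```

```bash
python3 - <<'E'
from h import *
G,n,u=graspR(1.385); c=np.array([496,-229.5,80.85])-4.5*n
print(c,n,u); p=c+85*u; print(p); delta(p,G)
E
```

Call:
jog_arm:
  ticks:
    - {"dx":40,"dy":-12,"drx":0.05,"dry":0.015,"drz":0.07}
    - {"dx":80,"dy":-25,"drx":0.1,"dry":0.03,"drz":0.14}
    - {"dx":120,"dy":-37,"drx":0.15,"dry":0.045,"drz":0.21}
    - {"dx":160,"dy":-50,"drx":0.2,"dry":0.06,"drz":0.28}
    - {"dx":200,"dy":-62,"drx":0.25,"dry":0.075,"drz":0.35}
  finger_gap: 50

```text
clock: 0.6
eef_pos: [379.7, -365.7, 205.3]
eef_rot: [-2.881, -0.029, 0.053]
wrist_force: [0.8, -0.4, 0.1]
finger_gap: 57.8
finger_force: 0.0
```

```bash
python3 - <<'E'
from h import *
G,n,u=graspR(1.385); c=np.array([496,-229.5,80.85])-4.5*n
delta(c+85*u,G)
E
```

```text
delta [112.4 -74.4  74.2] [0.171 0.055 0.235] dist 154.0 ang 0.3
```

Call:
jog_arm:
  ticks:
    - {"dx":28,"dy":-18,"dz":15,"drx":0.04,"dry":0.012,"drz":0.06}
    - {"dx":56,"dy":-36,"dz":32,"drx":0.08,"dry":0.025,"drz":0.12}
    - {"dx":84,"dy":-55,"dz":52,"drx":0.13,"dry":0.04,"drz":0.18}
    - {"dx":112,"dy":-74,"dz":74,"drx":0.171,"dry":0.055,"drz":0.235}
    - {"dx":112,"dy":-74,"dz":74,"drx":0.171,"dry":0.055,"drz":0.235}

```text
clock: 1.1
eef_pos: [487.7, -267.6, 153.4]
eef_rot: [-2.704, 0.003, -0.182]
wrist_force: [-0.5, -0.9, 0.7]
finger_gap: 50.2
finger_force: 0.0
```

Call:
jog_arm:
  ticks:
    - {}
    - {}

```text
clock: 1.3
eef_pos: [486.5, -271.3, 156.7]
eef_rot: [-2.709, -0.002, -0.183]
wrist_force: [0.1, 0.7, 0.0]
finger_gap: 50.1
finger_force: 0.0
```

```bash
python3 - <<'E'
from h import *
G,n,u=graspR(1.385); c=np.array([496,-229.5,80.85])-4.5*n
delta(c+85*u,G)
im,d,K,W,P=cam("wrist"); cv2.imwrite("pics/w1.png",im[...,::-1]); np.savez("w1.npz",im=im,P=P)
E
```

```text
delta [ 1.6 -2.3  1.8] [ 0.004 -0.001  0.003] dist 3.0 ang 0.01
```

View pics/w1.png

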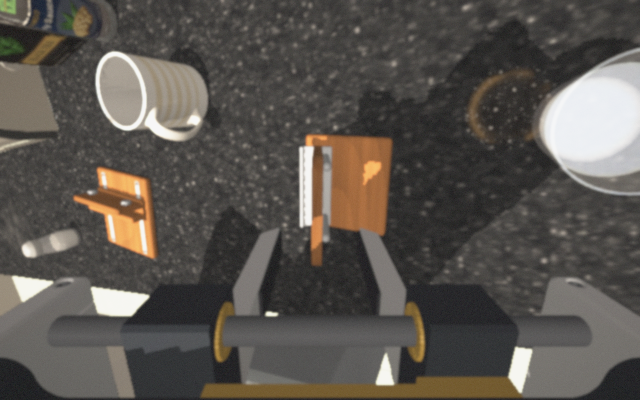

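The wrist view shows the coaster edge-on at about (317,200), between the open fingers at (262,260) and (378,260). I'll check its offset in tool axes from the depth data.

```bash
python3 - <<'E'
from h import *
s=readout.read_state(); R0=R.from_euler("xyz",s["eef_rot"]).as_matrix()
z=np.load("w1.npz"); T=(z["P"]-s["eef_pos"])@R0
hs=cv2.cvtColor(z["im"],cv2.COLOR_RGB2HSV)
m=np.zeros(hs.shape[:2],bool); m[130:275,298:335]=1
m&=(hs[...,0]<22)&(hs[...,1]>90)&(np.abs(T[...,1])<15)&(T[...,2]>20)&(T[...,2]<120)
q=T[m]; print(len(q)); top=q[q[:,2]<48]
for nm,a in(("all",q),("top",top)): print(nm,len(a),np.percentile(a,[2,50,98],axis=0).round(1).tolist())
G,n,u=graspR(1.385); c=np.array([496,-229.5,80.85])-4.5*n; print("pred centre",((c-s["eef_pos"])@R0).round(1))
E
```

```text
1142
all 1142 [[-39.0, -5.4, 37.6], [8.1, -1.4, 38.9], [49.3, 2.6, 94.2]]
top 1066 [[-39.1, -5.5, 37.6], [4.3, -1.4, 38.8], [47.5, 2.6, 44.9]]
pred centre [ 1.5 -2.6 87. ]
```

Call:
jog_arm:
  ticks:
    - {"dx":3.5,"dy":-1.7,"dz":12}
    - {"dx":3.5,"dy":-1.7,"dz":28}
    - {"dx":3.5,"dy":-1.7,"dz":44}
    - {"dx":3.5,"dy":-1.7,"dz":60}
    - {"dx":3.5,"dy":-1.7,"dz":70}

```text
clock: 1.85
eef_pos: [495.8, -240.1, 92.0]
eef_rot: [-2.708, -0.001, -0.183]
wrist_force: [-0.5, -0.4, -0.4]
finger_gap: 49.9
finger_force: 0.0
```

Call:
jog_arm:
  ticks:
    - {}
    - {}
    - {}
    - {}
    - {}
  finger_gap: 0
  grip_n: 20

```text
clock: 2.35
eef_pos: [496.1, -241.0, 93.7]
eef_rot: [-2.708, -0.002, -0.184]
wrist_force: [-0.0, -0.4, 0.6]
finger_gap: 13.2
finger_force: 0.0
```

Call:
jog_arm:
  ticks:
    - {}
    - {}
    - {}

```text
clock: 2.65
eef_pos: [496.2, -240.8, 93.6]
eef_rot: [-2.708, -0.002, -0.184]
wrist_force: [-1.1, 0.7, 4.1]
finger_gap: 8.8
finger_force: 20.0
```

Call:
jog_arm:
  ticks:
    - {"dz":-10}
    - {"dz":-25}
    - {"dz":-45}
    - {"dz":-70}
    - {"dz":-100}

```text
clock: 3.15
eef_pos: [487.8, -282.3, 184.8]
eef_rot: [-2.708, -0.0, -0.183]
wrist_force: [0.9, -0.1, -0.4]
finger_gap: 8.6
finger_force: 20.0
```

Call:
jog_arm:
  ticks:
    - {"dz":-25}
    - {"dz":-40}
    - {"dz":-40}

```text
clock: 3.45
eef_pos: [485.3, -299.8, 222.4]
eef_rot: [-2.71, -0.004, -0.184]
wrist_force: [0.5, -0.6, -0.1]
finger_gap: 8.9
finger_force: 20.0
```

```bash
python3 - <<'E'
from h import *
from h import *
for n in ["wrist"]:
    im,d,K,W,P=cam(n); cv2.imwrite("pics/w2.png",im[...,::-1]); np.savez("w2.npz",im=im,P=P)
a=np.radians(-15.2); sx=np.array([np.cos(a),np.sin(a),0]); x=np.array([-sx[1],sx[0],0])
Rm=np.stack([x,sx,[0,0,-1]],1); print(Rm)
slot=np.array([505.1,188.7,0])-10.5*sx; print(slot); delta([slot[0]-25,slot[1],185],Rm)
E
```

```text
[[ 0.26218918  0.96501649  0.        ]
 [ 0.96501649 -0.26218918  0.        ]
 [ 0.          0.         -1.        ]]
[494.96732681 191.45298638   0.        ]
delta [-104.7 -420.4  233.3] [-0.347 -0.324 -1.464] dist 492.0 ang 1.54
```

View pics/w2.png

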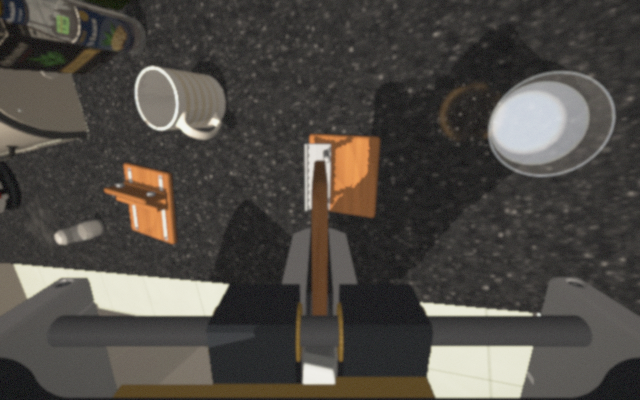

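The coaster is held straight between the fingers and clear of the rest, which sits at (345,175). Before carrying it across, I'll check how close the bottles are.

```bash
python3 - <<'E'
from h import *
P=np.concatenate([np.load(n+"0.npz")["P"].reshape(-1,3) for n in("scene","side")])
q=P[(P[:,2]>130)&(P[:,0]>380)&(P[:,0]<640)&(P[:,1]>-300)&(P[:,1]<330)]
print(len(q)); 
for y in range(-300,330,60):
    a=q[(q[:,1]>=y)&(q[:,1]<y+60)]
    if len(a): print(y,len(a),a.min(0).round(),a.max(0).round())
a=np.radians(-15.2); sx=np.array([np.cos(a),np.sin(a),0]); x=np.array([-sx[1],sx[0],0])
delta([470,191,215],np.stack([x,sx,[0,0,-1]],1))
E
```

```text
827
180 826 [617. 219. 517.] [640. 239. 685.]
240 1 [623. 240. 629.] [623. 240. 629.]
delta [-104.5 -432.5  205.8] [-0.347 -0.324 -1.464] dist 490.0 ang 1.54
```

Call:
jog_arm:
  ticks:
    - {"dx":-9.5,"dy":-39,"dz":18.5,"drx":-0.032,"dry":-0.029,"drz":-0.133}
    - {"dx":-19,"dy":-78,"dz":37,"drx":-0.063,"dry":-0.059,"drz":-0.266}
    - {"dx":-28.5,"dy":-118,"dz":56,"drx":-0.095,"dry":-0.088,"drz":-0.4}
    - {"dx":-38,"dy":-157,"dz":75,"drx":-0.126,"dry":-0.118,"drz":-0.532}
    - {"dx":-47.5,"dy":-196,"dz":93.5,"drx":-0.158,"dry":-0.147,"drz":-0.665}

```text
clock: 4.0
eef_pos: [477.2, -74.3, 216.7]
eef_rot: [-2.904, -0.084, 0.498]
wrist_force: [1.8, 0.4, -1.3]
finger_gap: 8.4
finger_force: 20.0
```

Call:
jog_arm:
  ticks:
    - {}

```text
clock: 4.1
eef_pos: [477.4, -71.4, 217.4]
eef_rot: [-2.903, -0.085, 0.503]
wrist_force: [-0.5, -0.9, -0.2]
finger_gap: 8.8
finger_force: 20.0
```

```bash
python3 - <<'E'
from h import *
a=np.radians(-15.2); sx=np.array([np.cos(a),np.sin(a),0]); x=np.array([-sx[1],sx[0],0])
delta([470,191,215],np.stack([x,sx,[0,0,-1]],1))
E
```

```text
delta [ 119.4 -223.9   67.3] [-0.191 -0.176 -0.788] dist 262.0 ang 0.83
```

Call:
jog_arm:
  ticks:
    - {"dx":20,"dy":-37,"dz":11,"drx":-0.032,"dry":-0.029,"drz":-0.131}
    - {"dx":40,"dy":-75,"dz":22.5,"drx":-0.064,"dry":-0.059,"drz":-0.263}
    - {"dx":60,"dy":-112,"dz":34,"drx":-0.096,"dry":-0.088,"drz":-0.394}
    - {"dx":80,"dy":-149,"dz":45,"drx":-0.127,"dry":-0.117,"drz":-0.525}
    - {"dx":99.5,"dy":-187,"dz":56,"drx":-0.159,"dry":-0.147,"drz":-0.657}

```text
clock: 4.6
eef_pos: [473.5, 144.0, 215.3]
eef_rot: [-3.108, -0.025, 1.168]
wrist_force: [0.9, 0.5, -0.6]
finger_gap: 8.7
finger_force: 20.0
```

Call:
jog_arm:
  ticks:
    - {}

```text
clock: 4.7
eef_pos: [472.8, 147.3, 215.2]
eef_rot: [-3.107, -0.026, 1.174]
wrist_force: [-0.2, -0.7, -1.4]
finger_gap: 8.9
finger_force: 20.0
```

```bash
python3 - <<'E'
from h import *
a=np.radians(-15.2); sx=np.array([np.cos(a),np.sin(a),0]); x=np.array([-sx[1],sx[0],0])
delta([470,191,215],np.stack([x,sx,[0,0,-1]],1))
E
```

```text
delta [ 39.2 -19.4   1.9] [-0.033 -0.028 -0.131] dist 44.0 ang 0.14
```

Call:
jog_arm:
  ticks:
    - {"dx":20,"dy":-10,"dz":1,"drx":-0.016,"dry":-0.014,"drz":-0.065}
    - {"dx":39,"dy":-19.4,"dz":2,"drx":-0.033,"dry":-0.028,"drz":-0.131}
    - {"dx":39,"dy":-19.4,"dz":2,"drx":-0.033,"dry":-0.028,"drz":-0.131}
    - {"dx":39,"dy":-19.4,"dz":2,"drx":-0.033,"dry":-0.028,"drz":-0.131}

```text
clock: 5.1
eef_pos: [471.4, 185.7, 215.1]
eef_rot: [-3.141, -0.0, 1.294]
wrist_force: [-0.8, -0.9, -0.5]
finger_gap: 8.8
finger_force: 20.0
```

```bash
cat > look.py <<'E'
from h import *
import sys
k=sys.argv[1]
s=readout.read_state(); R0=R.from_euler("xyz",s["eef_rot"]).as_matrix()
im,d,K,W,P=cam("wrist"); cv2.imwrite(f"pics/{k}.png",im[...,::-1]); T=(P-s["eef_pos"])@R0; np.savez(k+".npz",im=im,P=P,T=T)
print(s["eef_pos"].round(1),s["eef_rot"].round(3))
E
python3 look.py w3
```

```text
[471.4 185.7 215.1] [-3.141 -0.     1.294]
```

View pics/w3.png

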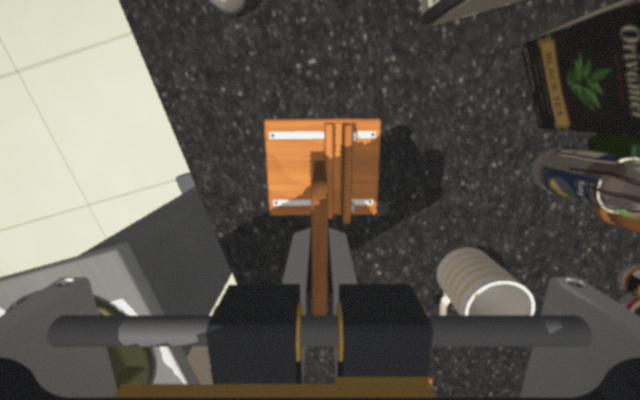

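The view shows the stand base at columns 265–381 and rows 120–216, with the lip at column 331 and the wall at column 347. The coaster is at column 319, slightly on the lip side. I'll measure these in tool axes.

```bash
python3 - <<'E'
from h import *
z=np.load("w3.npz"); T,P,im=z["T"],z["P"],z["im"]; hs=cv2.cvtColor(im,cv2.COLOR_RGB2HSV)
m=np.zeros(hs.shape[:2],bool); m[115:222,260:386]=1; m&=np.isfinite(T[...,2])
Z=P[...,2]; 
col=(hs[...,0]<25)&(hs[...,1]>120)
b=T[m&col&(Z>5)&(Z<70)]; print("base rect tool xy",cv2.minAreaRect(b[:,:2].astype(np.float32)))
for nm,lo,hi in(("wall",54,66),("lip",34,42)):
    w=T[m&(Z>lo)&(Z<hi)&(T[...,1]>0)]; r=cv2.minAreaRect(w[:,:2].astype(np.float32)); print(nm,len(w),r,np.percentile(w,[2,50,98],axis=0).round(1).tolist())
    p=np.polyfit(w[:,0],w[:,1],1); print("  y=ax+b",p)
# coaster
c=np.zeros_like(m); c[150:300,305:335]=1
q=T[c&(np.abs(T[...,1])<25)&(T[...,2]<75)&(T[...,2]>-40)&(T[...,0]>10)]; print(len(q))
e=q[(q[:,0]>15)]; print(np.percentile(e,[2,50,98],axis=0).round(1).tolist())
for lo in range(-35,75,15):
    k=e[(e[:,2]>lo)&(e[:,2]<lo+15)]
    if len(k)>5: print(lo,len(k),np.median(k,0).round(1),np.percentile(k[:,1],[5,95]).round(1))
E
```

```text
base rect tool xy ((10.219966888427734, 4.1805267333984375), (150.048583984375, 129.0616912841797), 89.2904281616211)
wall 840 ((10.848648071289062, 32.90172576904297), (10.117490768432617, 116.36617279052734), 89.39238739013672) [[-44.3, 27.8, 155.4], [15.6, 32.5, 157.2], [66.9, 37.6, 160.1]]
  y=ax+b [-1.1450108e-02  3.2724961e+01]
lip 769 ((10.159862518310547, 25.891155242919922), (36.1465950012207, 118.53536987304688), 89.52457427978516) [[-45.0, 7.5, 173.7], [20.6, 13.6, 177.0], [67.1, 43.0, 180.1]]
  y=ax+b [-0.03186654 17.08094199]
1365
[[15.9, -4.4, -32.8], [36.9, -0.1, -30.9], [46.0, 3.9, 39.9]]
-35 956 [ 32.4  -0.1 -31.3] [-4.3  3.7]
-20 83 [ 45.7  -0.  -13.2] [-4.2  3.6]
-5 68 [45.7 -0.   1.9] [-4.2  3.7]
10 53 [45.8  0.  16.5] [-4.1  3.7]
25 46 [45.9  0.  31.8] [-4.1  3.6]
40 25 [45.9 -0.7 44.2] [-4.3  3.8]
```

Call:
jog_arm:
  ticks:
    - {"dx":6,"dy":11,"dz":15,"drz":-0.006}
    - {"dx":11.8,"dy":22.4,"dz":35,"drz":-0.011}
    - {"dx":11.8,"dy":22.4,"dz":60,"drz":-0.011}
    - {"dx":11.8,"dy":22.4,"dz":78,"drz":-0.011}
    - {"dx":11.8,"dy":22.4,"dz":85,"drz":-0.011}

```text
clock: 5.65
eef_pos: [495.9, 190.2, 128.9]
eef_rot: [-3.14, 0.0, 1.304]
wrist_force: [1.0, -0.5, -0.0]
finger_gap: 8.7
finger_force: 20.0
```

Call:
jog_arm:
  ticks:
    - {}
    - {}
    - {}

```text
clock: 5.95
eef_pos: [496.9, 191.5, 131.9]
eef_rot: [3.14, -0.002, 1.306]
wrist_force: [-0.1, 0.9, -1.4]
finger_gap: 8.8
finger_force: 20.0
```

```bash
python3 look.py w4; python3 - <<'E'
from h import *
z=np.load("w4.npz"); T,P=z["T"],z["P"]; Z=P[...,2]
n=(np.abs(T[...,0])<75)&(np.abs(T[...,1])<40)
w=T[n&(Z>54)&(Z<62)&(T[...,0]>50)]; print("wall",len(w),np.percentile(w,[2,50,98],axis=0).round(1).tolist())
w=T[n&(Z>34)&(Z<42)&(T[...,0]>50)&(T[...,1]<0)]; print("lip",len(w),np.percentile(w,[2,50,98],axis=0).round(1).tolist())
q=T[n&(T[...,2]<60)&(T[...,2]>-20)&(T[...,0]>40)&(np.abs(T[...,1])<8)];print("coaster",len(q),np.percentile(q,[2,50,98],axis=0).round(1).tolist())
E
```

```text
[496.9 191.5 131.9] [ 3.140e+00 -2.000e-03  1.306e+00]
wall 90 [[50.4, 5.3, 72.4], [53.8, 9.6, 74.1], [57.0, 13.9, 77.4]]
lip 79 [[50.6, -15.6, 92.4], [53.5, -11.0, 94.3], [56.9, -6.4, 96.5]]
coaster 272 [[44.9, -4.5, -18.5], [45.8, -0.0, 5.7], [46.1, 4.0, 48.1]]
```

View pics/w4.png

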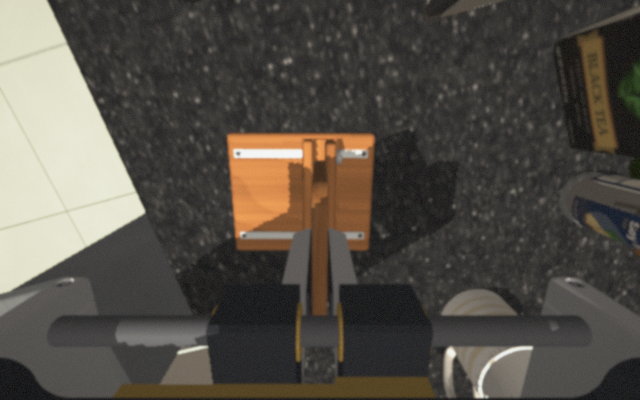

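The coaster is at column 319, directly above the gap between the lip (column 308) and the wall (column 330). In tool y the slot middle is within about 0.5 mm of the coaster. I'll lower it in stages and watch the force.

Call:
jog_arm:
  ticks:
    - {"dy":-0.5,"dz":8}
    - {"dy":-0.5,"dz":16}
    - {"dy":-0.5,"dz":22}
    - {"dy":-0.5,"dz":27}
    - {"dy":-0.5,"dz":30}

```text
clock: 6.5
eef_pos: [495.8, 191.7, 100.1]
eef_rot: [-3.142, -0.001, 1.306]
wrist_force: [-0.1, 0.7, -0.2]
finger_gap: 9.2
finger_force: 20.0
```

Call:
jog_arm:
  ticks:
    - {"dz":1}
    - {"dz":2}
    - {"dz":3}
    - {"dz":4}
    - {"dz":5}

```text
clock: 7.0
eef_pos: [496.0, 191.7, 95.9]
eef_rot: [3.141, -0.001, 1.306]
wrist_force: [0.1, 0.6, -0.9]
finger_gap: 8.8
finger_force: 20.0
```

Call:
jog_arm:
  ticks:
    - {}
    - {}

```text
clock: 7.2
eef_pos: [496.0, 191.7, 95.9]
eef_rot: [3.141, -0.001, 1.306]
wrist_force: [-0.4, 0.4, -1.4]
finger_gap: 9.4
finger_force: 20.0
```

Call:
jog_arm:
  ticks:
    - {"dz":2}
    - {"dz":4}
    - {"dz":6}
    - {"dz":8}
    - {"dz":10}

```text
clock: 7.7
eef_pos: [495.9, 191.7, 85.6]
eef_rot: [3.141, -0.001, 1.306]
wrist_force: [0.1, -0.3, -0.1]
finger_gap: 8.9
finger_force: 20.0
```

Call:
jog_arm:
  ticks:
    - {"dz":0.5}
    - {"dz":1}
    - {"dz":1.5}
    - {"dz":2}
    - {"dz":2}

```text
clock: 8.2
eef_pos: [496.0, 191.7, 83.8]
eef_rot: [3.141, -0.001, 1.306]
wrist_force: [-0.5, 0.0, -0.5]
finger_gap: 8.9
finger_force: 20.0
```

Call:
jog_arm:
  ticks:
    - {"dz":0.5}
    - {"dz":1}
    - {"dz":1.5}
    - {"dz":1.5}

```text
clock: 8.6
eef_pos: [496.0, 191.7, 82.3]
eef_rot: [3.141, -0.001, 1.306]
wrist_force: [-1.6, -0.6, -1.0]
finger_gap: 8.8
finger_force: 20.0
```

Call:
jog_arm:
  ticks:
    - {"dz":0.5}
    - {"dz":1}
    - {"dz":1}

```text
clock: 8.9
eef_pos: [496.1, 191.9, 81.7]
eef_rot: [3.141, -0.001, 1.306]
wrist_force: [-1.4, 0.6, 4.0]
finger_gap: 8.8
finger_force: 20.0
```

Call:
jog_arm:
  ticks:
    - {"dz":0.5}
    - {"dz":0.5}
    - {"dz":0.5}

```text
clock: 9.2
eef_pos: [496.2, 192.0, 81.5]
eef_rot: [3.14, -0.002, 1.306]
wrist_force: [-2.4, 1.9, 9.8]
finger_gap: 8.9
finger_force: 20.0
```

Call:
jog_arm:
  ticks:
    - {}
    - {}

```text
clock: 9.4
eef_pos: [496.2, 192.0, 81.5]
eef_rot: [3.14, -0.002, 1.306]
wrist_force: [-2.6, 0.7, 8.1]
finger_gap: 8.8
finger_force: 20.0
```

```bash
python3 look.py w5; python3 - <<'E'
from h import *
z=np.load("w5.npz"); P=z["P"]; T=z["T"]
q=P[(np.abs(T[...,0]-33)<13)&(np.abs(T[...,1])<3)&(T[...,2]<-15)&(T[...,2]>-45)]; print("coaster top z",len(q),np.median(q,0))
E
```

```text
[496.2 192.   81.5] [ 3.140e+00 -2.000e-03  1.306e+00]
coaster top z 584 [505.09713098 225.70322161 112.69866904]
```

The coaster is on the slot floor: its top is at 112.7 mm against 113 expected, with 8 N of floor force. Now I'll release it and retreat.

Call:
jog_arm:
  ticks:
    - {}
    - {}
    - {}
    - {}
    - {}
  finger_gap: 40

```text
clock: 9.95
eef_pos: [496.0, 191.7, 80.7]
eef_rot: [3.141, -0.001, 1.306]
wrist_force: [-0.6, -0.3, -0.2]
finger_gap: 39.6
finger_force: 0.0
```

Call:
jog_arm:
  ticks:
    - {"dz":-8}
    - {"dz":-25}
    - {"dz":-50}
    - {"dz":-85}
    - {"dz":-120}

```text
clock: 10.45
eef_pos: [495.6, 191.6, 202.6]
eef_rot: [3.141, -0.001, 1.306]
wrist_force: [0.6, 0.1, 0.4]
finger_gap: 40.3
finger_force: 0.0
```

Call:
jog_arm:
  ticks:
    - {}
    - {}
    - {}
    - {}

```text
clock: 10.85
eef_pos: [495.5, 191.5, 199.8]
eef_rot: [-3.141, -0.0, 1.306]
wrist_force: [0.8, 0.4, -0.4]
finger_gap: 40.1
finger_force: 0.0
```

```bash
python3 look.py w6; python3 - <<'E'
from h import *
z=np.load("w6.npz"); P=z["P"]; T=z["T"]
q=P[(np.abs(T[...,0])<70)&(np.abs(T[...,1])<15)&(P[...,2]>105)&(P[...,2]<125)]; print(len(q),np.median(q,0),cv2.minAreaRect(q[:,:2].astype(np.float32)))
for n in("scene","side"):
    p=cam(n)[4]
    for k,(u,v) in {"scene":{"mug":(303,197),"salt":(243,290)},"side":{"mug":(286,202),"salt":(283,322),"glass":(364,150)}}[n].items(): print(k,np.nanmedian(p[v-3:v+4,u-3:u+4].reshape(-1,3),0).round())
E
```

```text
[495.5 191.5 199.8] [-3.141 -0.     1.306]
838 [496.88653959 196.22419516 113.10120304] ((495.98504638671875, 191.51382446289062), (92.0561294555664, 8.434698104858398), 74.78172302246094)
mug [608.  13.  71.]
salt [417. 430.  58.]
mug [618.  19.  68.]
salt [421. 432.  55.]
glass [ 517. -415.   63.]
```

View pics/w6.png

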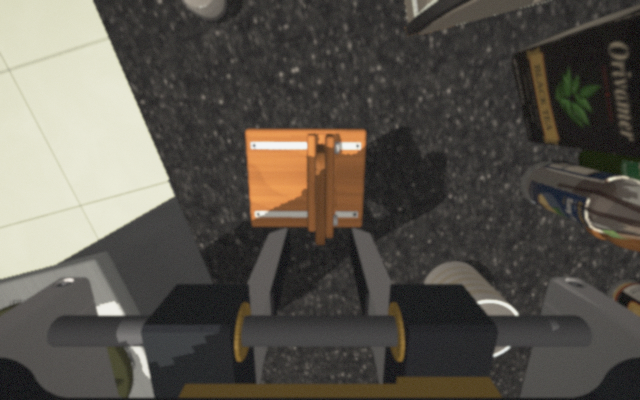

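The coaster stands upright in the slot at about (320,190), between the lip and the wall. The fingers are clear of it, and the mug, salt shaker and glass have not moved.

```bash
python3 -c "
from cell import manip, cams, readout
print(manip.sign_off())"
```

```text
the job is handed in; nothing more can be done
None
```

The coaster is standing on edge in the stand's slot, fully down and roughly centred, with the gripper clear and the mug, salt shaker and glass where they were; I handed the job in at about 11 s, but no verdict was returned.

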